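# Load a bushing into the feed chute up to the escapement stop

### The job

Load the plain bushing into the sloped feed chute: stand it upright in the flared mouth at the top of the chute, then push it gently down the slope, past the retaining pawl, until it rests against the sprung escapement stop with the pawl closed behind it. The escapement is clamped at a different place for every job, so feel for the stop and never force it back towards the end of its spring; leave the flanged bushing, the multimeter and the pliers where they are.

Things in the scene. Friction and masses are not known exactly. Their poses are not given: they have to be found in the camera images.
- bushing: The plain bushing to load: straight brass-coloured cylinder 38 mm in diameter, 45 mm tall, about 0.36 kg, with a 16 mm bore, standing upright on the bench. Origin: centre of its underside, z up its axis.
- flanged_bushing: The other bushing, not wanted (it does not fit the chute): the same 38 mm cylinder, 45 mm tall, but with a 50 mm wide, 6 mm thick flange round its foot. Origin: centre of its underside.
- lane: Sloped lane of the bench feeder, fixed, turned up to 0.25 rad. Origin: centre of the lane floor at the loading point in the flared mouth, about 94 mm above the bench. +y points straight up the slope (15 degrees to the level, roughly world +y), z stands square to the lane floor, x is level and points across, roughly away from the robot. The bushing does not slide down by itself (it drags about 1 N).
- pawl (a joint): Retaining pawl, rad: 0 = sprung shut, its round nose reaching 7.5 mm into the lane over the rail on the robot's side (-x), 11 to 16 mm above the floor. A bushing pushed downhill swings it aside (to about 0.5, with 1 to 2 N); it snaps back near 0 behind the bushing and holds it. Pivot 33 mm from the lane centre, pin head 19 mm above the floor. Sits on the same carriage as the stop.
- stop (a joint): Sprung stop, m: how far its 16 mm round button (22 mm above the floor, mid lane) is pushed downhill; 0 = free, 1 N, plus 1 N per mm. The pawl drops in behind the bushing at 3 to 5 mm (4 to 6 N) and keeps it there; past 9 mm (10 N) is forced. Its grey carriage is set anew each time, not measured: the seated bushing's centre lies from y = -122 to -157 mm. Cross block beyond the stop: 37 mm high.
- plier: Bystander: pliers lying on the bench, 179 x 62 x 19 mm. Origin: centre of the underside.
- lane_end (a point): Centre of the lane floor at its open lower end, y = -215 mm on the lane, about 38 mm above the bench (open top end: y = +35 mm). Rails 10 mm high, 6 mm thick: 40 mm apart from here up to y = -25 mm, then flaring to 60 mm at the top (49 mm at the lane's origin). The escapement's side block and clamp knob lie outside the rail on the robot's side, 27 to 58 mm off, under 12 mm above the floor.
- multimeter: Bystander: multimeter lying on the bench, 149 x 75 x 51 mm, always at about the same place; its test leads lie flat on the bench. Origin: centre of its underside.
Not all that is in view belongs to the job. What is shaped like the bushing but green or white is not meant.

How it is judged (in metres and radians):
On the way:
1. the plain bushing stands upright on the lane floor in the upper part of the chute, above the escapement (y of bushing in the frame of lane between -0.075 and 0.03 m and x of bushing in the frame of lane between -0.012 and 0.012 m and z of bushing in the frame of lane between -0.003 and 0.004 m and angle between the z axis of bushing and the z axis of lane, either way round below 0.12 rad), for 0.1 s.
At the end, for the whole second after the job is handed in: The plain bushing stands upright on the lane floor in the lower part of the chute, at rest and let go, pressing the stop back by 1.5 to 7 mm, with the retaining pawl sprung back behind it (under 0.25 rad) (value of joint stop between 0.0015 and 0.007 m and value of joint pawl below 0.25 rad and y of bushing in the frame of lane between -0.162 and -0.115 m and x of bushing in the frame of lane between -0.004 and 0.004 m and z of bushing in the frame of lane between -0.003 and 0.004 m and angle between the z axis of bushing and the z axis of lane, either way round below 0.1 rad and linear speed of bushing below 0.01 m/s); the robot touches nothing.
It fails at once if the escapement stop is forced back more than 9 mm (value of joint stop above 0.009 m).
It fails at once if the flanged bushing is moved more than 30 mm (distance of flanged_bushing from where it was at the start of the episode above 0.03 m).
It fails at once if the multimeter or the pliers are moved more than 30 mm (distance of any of multimeter, plier from where it was at the start of the episode above 0.03 m).
It also fails if it takes over 56 s, if anything falls off the work surface, if the arm or the gripper's body presses on something with over 40 N, if the wrist force passes 120 N, or if a joint passes its speed limit or range.

### The arm

A 6-joint arm with a two-finger parallel gripper is mounted at the origin on a cart in front of the work surface, level with it; the furniture and walls round the work are solid. World frame = base frame: x ahead of the robot, y to its left, z up, the work surface at z = 0. Lengths are in mm, angles in rad, forces in N, time in s.
With the tool pointing down it reaches from about 275 to 725 mm from the base axis. Payload 5.6 kg.
Tool frame: the origin (TCP) lies at the very end of the fingers, on their centre line; the grasp point (between the pads) lies 19 mm behind it; z points along the fingers, y is the line along which they close (so a half turn about z gives the same grasp; the last joint's range is limited). The gripper opens to 85 mm and grips with 20 to 120 N. Pads are 22 mm wide; open, the fingers measure 114 mm over their backs; the gripper's body (76 mm by 85 mm) begins 54 mm behind the grasp point. The pads swing forward as they close: fully open they stand 13 mm farther back than shut.
Start: joints at [-0.956, 0.255, 0.108, 0, -1.424, -0.285], TCP at [178.139, -520.346, 231.283] pointing down, gripper open.
Joint ranges: [-2.95, 2.95], [-1.21, 1.97], [-1.09, 1.5], [-2.87, 1.71], [-2.94, -0.07], [-3.05, 3.05]. Speed limits (rad/s): [2.57, 2.57, 3.14, 3.14, 3.14, 3.14].

### API

Orientations are given as a rotation vector (axis times angle).
In Python, from bench import observe, capture, close_job gives the robot as it stands.
- The arm moves only by the tool arm_command, never from a script. Its argument "increments" is a list of rows, each an object of numbers: "rx", "ry", "rz": the turn, a rotation vector about the tool's x, y, z in degrees; "x", "y", "z": the shift along the tool's x, y, z in cm; "gripper": the opening, from 0 (shut) to 1 (fully open). A call has 1 to 12 rows; each row shifts and turns the commanded pose from where the row before left it, along the tool's axes as they then stand; what a row does not reach is not made up. A row lasts 1/8 s, in which the tool goes at most 62.5 mm and 10.7 degrees, less where a joint would pass 70% of its speed; a pose out of reach is approached as far as the arm can. A call is refused whole if a number of a shift passes 6.25 or a number of a turn 10.7, either way. A call with a gripper value outside its range is refused whole. The fingers move at their own pace and stop on an object; "grip_force" is the grip in N (left out, the last holds). Time passes only in rows, so rows that do not move let the fingers close. It gives the time, the measured TCP pose, the force, the opening and the grip force at its end, in the units of the state.
- observe(): the state, without advancing time (a new reading comes with each control period).
- capture(name): name is "scene" or "top" or "wrist"; returns a dict with "color" (384x512x3 uint8, red, green, blue), "mtx" (3x3 intrinsics, pixels), "R" (3x3) and "t" (3): a world point X has camera coordinates R X + t. Camera axes: x right, y down, z forward; pixel columns grow to the right and rows downward; lengths in mm; the calibration is good to about 2 mm. A picture is of the moment at which its call begins. There is no depth.
- close_job(): hands the job in; it is judged then, once.
The state is a dict: "time": time; "joints": joint angles; "qd": joint speeds; "tau": joint torques, N m; "tool_pos": TCP position; "tool_rot": TCP orientation; "ft_force": force on the tool from outside, world axes, zero at the start; "wrist_torque": the same for the moment, N m; "finger_gap": opening from 0.0 (shut) to 1.0 (fully open); "finger_force": force on a finger pad.
Only numpy, scipy, OpenCV 4.12 (cv2) and the standard library are available. Lean on these libraries where they do the work, as an engineer would, in place of code of your own. Each camera call takes 0.05 s, during which the arm holds its last target. There are 200 camera calls.

## Working session

There is one attempt and no reset: what is moved stays moved. The work goes in short steps, Python scripts to look and compute and a tool call to move; the robot and the scene stay as the last step left them, time stands still between calls to the robot, and variables do not carry over. Pictures are saved under pics/ and viewed, at most 10 in all, crops included, and the job is handed in when it is done.

Besides the shell and the picture viewer there is one more tool, called after ">>>" as name([rows], argument=value, ...), one row to a line, values as JSON. arm_command: Moves the arm, as the interface text tells. Its arguments: {"type":"object","properties":{"increments":{"type":"array"},"grip_force":{"type":"number"}},"required":["increments"]}

```bash
mkdir -p pics
cat > h.py <<'E'
import numpy as np, cv2
from bench import observe, capture, close_job
from scipy.spatial.transform import Rotation as Ro
def snap(n,f):
    c=capture(n); cv2.imwrite(f'pics/{f}.png',c['color'][...,::-1]); np.savez(f'{f}.npz',**c); return c
def ray(c,u,v):
    d=c['R'].T@np.linalg.solve(c['mtx'],[u,v,1.]); return -c['R'].T@c['t'],d
def onz(c,u,v,z):
    o,d=ray(c,u,v); return o+d*(z-o[2])/d[2]
def proj(c,X):
    p=c['mtx']@(c['R']@np.asarray(X,float)+c['t']); return p[:2]/p[2]
E
python3 - <<'E'
from h import *
a=snap('scene','s1');b=snap('top','t1')
cv2.imwrite('pics/both.png',cv2.resize(np.vstack([a['color'],b['color']])[...,::-1],None,fx=.78,fy=.78))
for c in(a,b):print((-c['R'].T@c['t']).round(),c['R'].round(2).tolist(),c['mtx'][0,0])
s=observe();print(s)
E
```

```text
[ 64. 548. 714.] [[-0.86, -0.51, -0.02], [-0.31, 0.55, -0.78], [0.41, -0.66, -0.63]] 351.7902841609119
[ 283. -105. 1091.] [[-0.06, -1.0, 0.0], [-0.98, 0.06, -0.21], [0.21, -0.02, -0.98]] 355.72686073493804
{'time': 0.1, 'joints': array([-9.56369077e-01,  2.55693868e-01,  1.07131561e-01, -3.53939787e-04,
       -1.42391838e+00, -2.84615690e-01]), 'qd': array([-0.00068784, -0.00077467,  0.00277731,  0.0019051 , -0.00114248,
        0.00209849]), 'tau': array([-2.17614659e-03, -3.87601697e+01,  2.38475060e+01,  5.37775487e+00,
       -3.74622483e-03,  2.25308561e-06]), 'tool_pos': array([ 178.01905651, -519.9273661 ,  230.49252606]), 'tool_rot': array([ 5.15572656e-01, -3.09857466e+00, -2.62154190e-03]), 'ft_force': array([0.38041058, 0.11064454, 0.05056229]), 'wrist_torque': array([-0.00450142, -0.00657823,  0.01357976]), 'finger_force': 0.0, 'finger_gap': 0.9988304666589636}
```

View pics/s1.png

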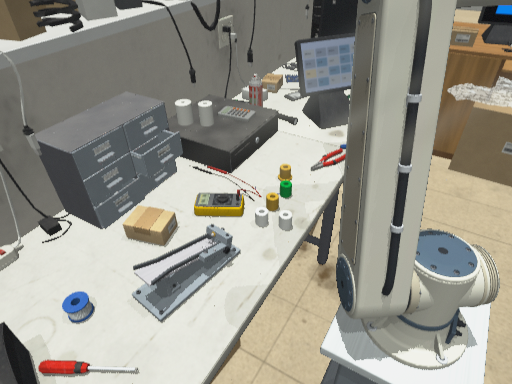

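View pics/t1.png

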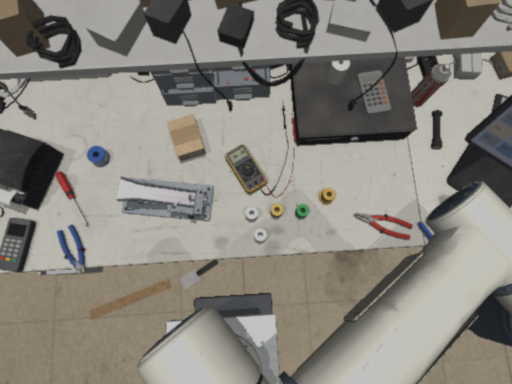

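The scene shows the chute at about (190,265) in scene and (165,198) in top, with the brass bushings at top (277,210) and (328,195). I'll zoom in on both to tell them apart.

Run:
```python
from h import *
a=dict(np.load('s1.npz'));b=dict(np.load('t1.npz'))
r=lambda c,x0,x1,y0,y1,w,h:cv2.resize(c['color'][y0:y1,x0:x1,::-1],(w,h),interpolation=cv2.INTER_CUBIC)
im=np.vstack([np.hstack([r(a,120,260,215,325,420,330),r(a,250,310,155,235,250,330)]),np.hstack([r(b,110,220,170,230,480,262),r(b,260,345,180,225,190,262)])])
cv2.imwrite('pics/z1.png',im)
for n,c in(('s',a),('t',b)):
    h=cv2.cvtColor(c['color'],cv2.COLOR_RGB2HSV); m=cv2.inRange(h,(15,120,80),(28,255,255))
    N,_,st,ce=cv2.connectedComponentsWithStats(m)
    for i in range(1,N):
        if st[i,4]>40: print(n,st[i],ce[i].round(1),onz(c,*ce[i],45 if n=='t' else 25).round(0))
```

```text
s [ 441   22   71   82 2538] [474.3  61.3] [   41. -1856.    25.]
s [434 129  29  28 331] [449.2 144.3] [  34. -804.   25.]
s [278 164  14  17 164] [284.9 172.4] [ 486. -342.   25.]
s [266 193  13  18 183] [272.  201.2] [ 451. -186.   25.]
s [194 195  50  21 473] [219.5 210.3] [567. -72.  25.]
t [226 156  40  37 116] [244.5 179.6] [548. -94.  45.]
t [319 189  16  15 149] [326.8 195.3] [ 484. -338.   45.]
t [271 204  11  13 102] [276.2 210. ] [ 448. -183.   45.]
```

View pics/z1.png

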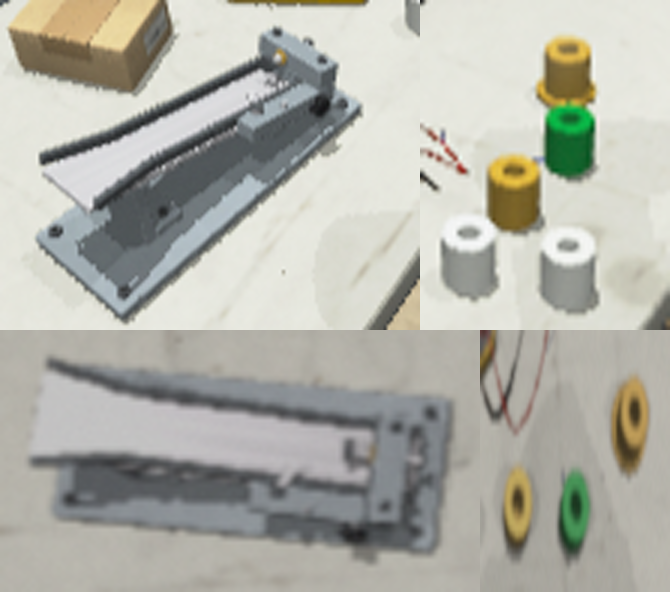

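Run:
```python
from h import *
b=dict(np.load('t1.npz'));a=dict(np.load('s1.npz'))
for n,u in(('w1',(252,213)),('w2',(261,235)),('g',(303,211)),('pl',(384,226))): print(n,onz(b,*u,45 if n!='pl' else 10).round())
f=lambda x,y:(110+x/4.364,170+(y-330)/4.364)
g=lambda x,y:(120+x/3,215+y/3)
for n,p,z in(('topfloorA',(46,366),103),('topfloorB',(30,462),103),('railU kink',(165,392),98),('railU end',(372,420),65),('railL kink',(140,470),98),('railL low',(250,482),80)):
  print(n,onz(b,*f(*p),z).round())
for n,p,z in(('sc topA',(43,165),103),('sc topB',(95,208),103)): print(n,onz(a,*g(*p),z).round())
s=observe();R=Ro.from_rotvec(s['tool_rot']).as_matrix();print(R.round(3))
d=np.array([449,-184,200])-s['tool_pos'];print('tool shift cm',(R.T@d/10).round(2))
```

```text
w1 [ 444. -110.   45.]
w2 [ 377. -133.   45.]
g [ 440. -262.   45.]
pl [ 384. -510.   10.]
topfloorA [559. 259. 103.]
topfloorB [495. 268. 103.]
railU kink [538. 183.  98.]
railU end [518.  53.  65.]
railL kink [486. 199.  98.]
railL low [477. 132.  80.]
sc topA [559. 256. 103.]
sc topB [498. 266. 103.]
[[-0.946 -0.324 -0.001]
 [-0.324  0.946  0.002]
 [ 0.     0.002 -1.   ]]
tool shift cm [-36.52  23.     3.08]
```

>>> arm_command([
  {"x": -2.5,"y": 1.6,"z": 0},
  {"x": -4.2,"y": 2.7,"z": 0.2},
  {"x": -4.2,"y": 2.6,"z": 0.2},
  {"x": -4.2,"y": 2.6,"z": 0.2},
  {"x": -4.2,"y": 2.6,"z": 0.2},
  {"x": -4.2,"y": 2.6,"z": 0.2},
  {"x": -4.2,"y": 2.6,"z": 0.2},
  {"x": -4.2,"y": 2.6,"z": 0.2},
  {"x": -3,"y": 1.8,"z": 0.2},
  {"rz": 10},
  {"rz": 10},
  {"rz": 10},
])

```text
validation failed for argument at $.in...
```

>>> arm_command([
  {"rz": 10},
  {"rz": 10},
  {"rz": 10},
  {"rz": 10},
  {"rz": 10},
  {"rz": 10},
  {},
])

```text
validation failed for argument at $.in...
```

```bash
cat >> h.py <<'E'
def brass(c,lo=40):
    h=cv2.cvtColor(c['color'],cv2.COLOR_RGB2HSV); m=cv2.inRange(h,(15,110,60),(28,255,255))
    N,_,st,ce=cv2.connectedComponentsWithStats(m)
    return [(st[i],ce[i]) for i in range(1,N) if st[i,4]>lo]
def shift(T):
    s=observe();R=Ro.from_rotvec(s['tool_rot']).as_matrix();return (R.T@(np.array(T)-s['tool_pos'])/10).round(2)
E
python3 - <<'E'
from h import *
c=snap('wrist','w1');s=observe();R=Ro.from_rotvec(s['tool_rot']).as_matrix()
print(s['time'],s['tool_pos'],R.round(3).tolist(),s['joints'].round(2))
print((-c['R'].T@c['t']-s['tool_pos']).round(),c['R'].round(2).tolist(),c['mtx'][0,0])
for st,ce in brass(c): print(st,ce,onz(c,*ce,40).round())
print(proj(c,[449,-184,45]),proj(c,[449,-184,0]))
E
```

```text
0.15 [ 178.03775617 -520.00710137  230.62498356] [[-0.946, -0.324, -0.001], [-0.324, 0.946, 0.001], [0.0, 0.001, -1.0]] [-0.96  0.26  0.11 -0.   -1.42 -0.28]
[-78. -28. 143.] [[-0.32, 0.95, 0.0], [0.9, 0.31, 0.32], [0.3, 0.1, -0.95]] 264.49381838218284
[221 156  10   8  46] [225.54347826 159.30434783] [ 181. -559.   40.]
[429 194  48  10 393] [451.8778626  198.88804071] [ 134. -254.   40.]
[378 355  20  27 310] [388.13225806 371.32258065] [ 449. -183.   40.]
[389.15934152 374.17424721] [377.59690085 350.61264849]
```

View pics/w1.png

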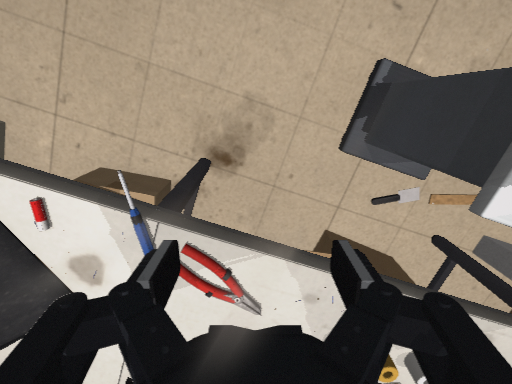

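The wrist picture was taken at the start pose, showing the pliers at (220,280) and the bushing at (388,371), because both moves were refused. I'll retry one row with every field filled in.

>>> arm_command([
  {"x": -2.5,"y": 1.6,"z": 0.0,"rx": 0.0,"ry": 0.0,"rz": 0.0,"gripper": 1.0},
])

```text
time: 0.28
tool_pos: [196.1, -497.3, 230.4]
tool_rot: [0.512, -3.099, -0.002]
ft_force: [0.2, 0.1, 0.2]
finger_gap: 1.001
finger_force: 0.0
```

>>> arm_command([
  {"x": -4.2,"y": 2.7,"z": 0.2,"rx": 0,"ry": 0,"rz": 0,"gripper": 1},
  {"x": -4.2,"y": 2.6,"z": 0.2,"rx": 0,"ry": 0,"rz": 0,"gripper": 1},
  {"x": -4.2,"y": 2.6,"z": 0.2,"rx": 0,"ry": 0,"rz": 0,"gripper": 1},
  {"x": -4.2,"y": 2.6,"z": 0.2,"rx": 0,"ry": 0,"rz": 0,"gripper": 1},
  {"x": -4.2,"y": 2.6,"z": 0.2,"rx": 0,"ry": 0,"rz": 0,"gripper": 1},
  {"x": -4.2,"y": 2.6,"z": 0.2,"rx": 0,"ry": 0,"rz": 0,"gripper": 1},
  {"x": -4.2,"y": 2.6,"z": 0.2,"rx": 0,"ry": 0,"rz": 0,"gripper": 1},
  {"x": -4.2,"y": 2.6,"z": 0.2,"rx": 0,"ry": 0,"rz": 0,"gripper": 1},
  {"x": 0,"y": 0,"z": 0,"rx": 0,"ry": 0,"rz": 10,"gripper": 1},
  {"x": 0,"y": 0,"z": 0,"rx": 0,"ry": 0,"rz": 10,"gripper": 1},
  {"x": 0,"y": 0,"z": 0,"rx": 0,"ry": 0,"rz": 10,"gripper": 1},
  {"x": 0,"y": 0,"z": 0,"rx": 0,"ry": 0,"rz": 10,"gripper": 1},
])

```text
time: 1.78
tool_pos: [446.6, -190.4, 215.0]
tool_rot: [-0.584, -3.086, -0.0]
ft_force: [-0.5, -0.0, -0.4]
finger_gap: 0.996
finger_force: 0.0
```

>>> arm_command([
  {"x": 0,"y": 0,"z": 0,"rx": 0,"ry": 0,"rz": 10,"gripper": 1},
  {"x": 0,"y": 0,"z": 0,"rx": 0,"ry": 0,"rz": 10,"gripper": 1},
  {"x": 0,"y": 0,"z": 0,"rx": 0,"ry": 0,"rz": 10,"gripper": 1},
  {"x": 0,"y": 0,"z": 0,"rx": 0,"ry": 0,"rz": 10,"gripper": 1},
  {"x": 0,"y": 0,"z": 0,"rx": 0,"ry": 0,"rz": 10,"gripper": 1},
  {"x": 0,"y": 0,"z": 0,"rx": 0,"ry": 0,"rz": 0,"gripper": 1},
])

```text
time: 2.52
tool_pos: [446.6, -190.5, 215.0]
tool_rot: [-1.824, -2.557, 0.0]
ft_force: [0.4, -0.2, 0.7]
finger_gap: 1.001
finger_force: 0.0
```

Run:
```python
from h import *
c=snap('wrist','w2');s=observe();R=Ro.from_rotvec(s['tool_rot']).as_matrix()
print(s['time'],s['tool_pos'],R.round(3).tolist(),s['joints'].round(2))
for st,ce in brass(c): print(st,ce,onz(c,*ce,40).round())
print(proj(c,[449,-184,45]),proj(c,[449,-184,0]))
```

```text
2.575 [ 446.68150966 -190.48823304  215.09088957] [[-0.327, 0.945, -0.0], [0.945, 0.327, 0.0], [0.0, -0.0, -1.0]] [-0.08  0.13 -0.09 -0.   -1.35 -2.73]
[ 323   97  129   53 1196] [370.32190635 114.590301  ] [551. -86.  40.]
[245 147  30  35 829] [259.62364294 164.28347407] [ 450. -184.   40.]
[325 152  11  15 137] [330.34306569 159.24087591] [ 529. -149.   40.]
[333 155 111  18 190] [386.53157895 164.12105263] [ 597. -133.   40.]
[233 249  30  22 240] [245.62916667 257.30833333] [ 475. -315.   40.]
[235 269  25  22 359] [246.65738162 279.1810585 ] [ 488. -349.   40.]
[259.16256211 165.46230654] [258.67239248 157.7175397 ]
```

View pics/w2.png

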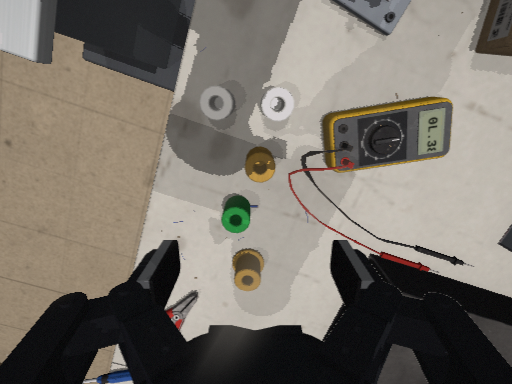

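The wrist view shows the plain bushing at (259,164) with the white ones at (217,102) and (278,103) and the green one at (236,213). The closing line is clear, so I'll descend and grip.

>>> arm_command([
  {"x": 0.5,"y": 0.47,"z": 3.5,"rx": 0,"ry": 0,"rz": 0,"gripper": 1},
  {"x": 0,"y": 0,"z": 5,"rx": 0,"ry": 0,"rz": 0,"gripper": 1},
  {"x": 0,"y": 0,"z": 5,"rx": 0,"ry": 0,"rz": 0,"gripper": 1},
  {"x": 0,"y": 0,"z": 4,"rx": 0,"ry": 0,"rz": 0,"gripper": 1},
  {"x": 0,"y": 0,"z": 2,"rx": 0,"ry": 0,"rz": 0,"gripper": 1},
  {"x": 0,"y": 0,"z": 1,"rx": 0,"ry": 0,"rz": 0,"gripper": 1},
  {"x": 0,"y": 0,"z": 0,"rx": 0,"ry": 0,"rz": 0,"gripper": 0.3},
  {"x": 0,"y": 0,"z": 0,"rx": 0,"ry": 0,"rz": 0,"gripper": 0.3},
  {"x": 0,"y": 0,"z": 0,"rx": 0,"ry": 0,"rz": 0,"gripper": 0.3},
  {"x": 0,"y": 0,"z": 0,"rx": 0,"ry": 0,"rz": 0,"gripper": 0.3},
  {"x": 0,"y": 0,"z": 0,"rx": 0,"ry": 0,"rz": 0,"gripper": 0.3},
  {"x": 0,"y": 0,"z": 0,"rx": 0,"ry": 0,"rz": 0,"gripper": 0.3},
], grip_force=40)

```text
time: 4.08
tool_pos: [450.7, -184.4, 11.4]
tool_rot: [1.824, 2.555, 0.001]
ft_force: [-0.2, 1.2, 6.5]
finger_gap: 0.434
finger_force: 40.0
```

>>> arm_command([
  {"x": 0,"y": 0,"z": -2,"rx": 0,"ry": 0,"rz": 0,"gripper": 0.3},
  {"x": 0,"y": 0,"z": -5,"rx": 0,"ry": 0,"rz": 0,"gripper": 0.3},
  {"x": 0,"y": 0,"z": -5,"rx": 0,"ry": 0,"rz": 0,"gripper": 0.3},
  {"x": 0,"y": 0,"z": -5,"rx": 0,"ry": 0,"rz": 0,"gripper": 0.3},
  {"x": 0,"y": 0,"z": -5,"rx": 0,"ry": 0,"rz": 0,"gripper": 0.3},
  {"x": 0,"y": 0,"z": 0,"rx": 0,"ry": 0,"rz": -10,"gripper": 0.3},
  {"x": 0,"y": 0,"z": 0,"rx": 0,"ry": 0,"rz": -10,"gripper": 0.3},
  {"x": 0,"y": 0,"z": 0,"rx": 0,"ry": 0,"rz": -10,"gripper": 0.3},
  {"x": 0,"y": 0,"z": 0,"rx": 0,"ry": 0,"rz": -10,"gripper": 0.3},
  {"x": 0,"y": 0,"z": 0,"rx": 0,"ry": 0,"rz": -10,"gripper": 0.3},
  {"x": 0,"y": 0,"z": 0,"rx": 0,"ry": 0,"rz": -10,"gripper": 0.3},
  {"x": 0,"y": 0,"z": 0,"rx": 0,"ry": 0,"rz": 0,"gripper": 0.3},
])

```text
time: 5.58
tool_pos: [448.9, -184.0, 229.4]
tool_rot: [-0.306, -3.125, -0.001]
ft_force: [-0.1, -0.1, -4.0]
finger_gap: 0.434
finger_force: 41.3
```

Run:
```python
from h import *
s=observe();print(s['time'],s['tool_pos'],Ro.from_rotvec(s['tool_rot']).as_matrix().round(3).tolist(),s['finger_gap'],s['ft_force'],shift([470,190,270]))
```

```text
5.575 [ 448.93026031 -183.96728333  229.38327789] [[-0.981, 0.194, -0.002], [0.194, 0.981, 0.001], [0.002, 0.001, -1.0]] 0.4337007302980699 [-0.08026378 -0.07112142 -4.0466828 ] [ 5.2  37.1  -4.03]
```

>>> arm_command([
  {"x": 0.5,"y": 3.0,"z": -0.5,"rx": 0,"ry": 0,"rz": 0,"gripper": 0.3},
  {"x": 0.6,"y": 4.6,"z": -0.5,"rx": 0,"ry": 0,"rz": 0,"gripper": 0.3},
  {"x": 0.6,"y": 4.6,"z": -0.5,"rx": 0,"ry": 0,"rz": 0,"gripper": 0.3},
  {"x": 0.6,"y": 4.6,"z": -0.5,"rx": 0,"ry": 0,"rz": 0,"gripper": 0.3},
  {"x": 0.6,"y": 4.6,"z": -0.5,"rx": 0,"ry": 0,"rz": 0,"gripper": 0.3},
  {"x": 0.6,"y": 4.6,"z": -0.5,"rx": 0,"ry": 0,"rz": 0,"gripper": 0.3},
  {"x": 0.6,"y": 4.6,"z": -0.5,"rx": 0,"ry": 0,"rz": 0,"gripper": 0.3},
  {"x": 0.6,"y": 4.0,"z": -0.5,"rx": 0,"ry": 0,"rz": 0,"gripper": 0.3},
  {"x": 0.5,"y": 2.5,"z": 0,"rx": 0,"ry": 0,"rz": 0,"gripper": 0.3},
  {"x": 0,"y": 0,"z": 0,"rx": 0,"ry": 0,"rz": 0,"gripper": 0.3},
])

```text
time: 6.82
tool_pos: [469.5, 191.3, 269.3]
tool_rot: [-0.306, -3.125, 0.001]
ft_force: [-0.6, 0.5, -3.7]
finger_gap: 0.44
finger_force: 41.5
```

Run:
```python
from h import *
c=snap('wrist','w3');s=observe();print(s['time'],s['tool_pos'])
cv2.imwrite('pics/w3b.png',cv2.resize(c['color'][...,::-1],(800,600),interpolation=cv2.INTER_CUBIC))
```

```text
6.875 [469.55761933 190.2235119  269.50653929]
```

View pics/w3b.png

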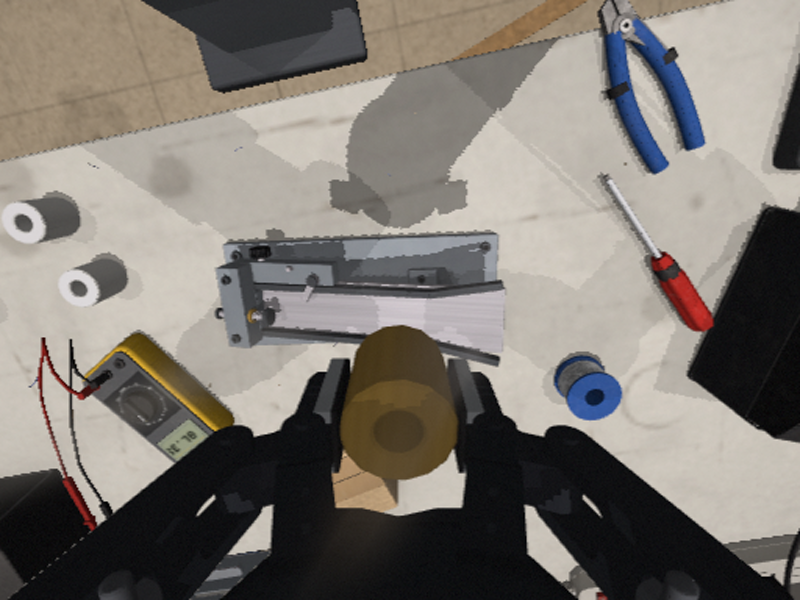

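The view shows the lane floor from about (265,310) to (503,320), the stop button at (263,316), the pawl at (312,283) and the held bushing at (400,400). I'll zoom in to read the rail edges.

Run:
```python
from h import *
c=dict(np.load('w3.npz'))
im=cv2.resize(c['color'][145:240,135:330,::-1],None,fx=4,fy=4,interpolation=cv2.INTER_CUBIC)
for i in range(0,195,20): cv2.putText(im,str(135+i),(i*4,10),0,.35,(0,0,255));cv2.line(im,(i*4,12),(i*4,16),(0,0,255))
cv2.imwrite('pics/z3.png',im)
```

```text
(no output)
```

View pics/z3.png

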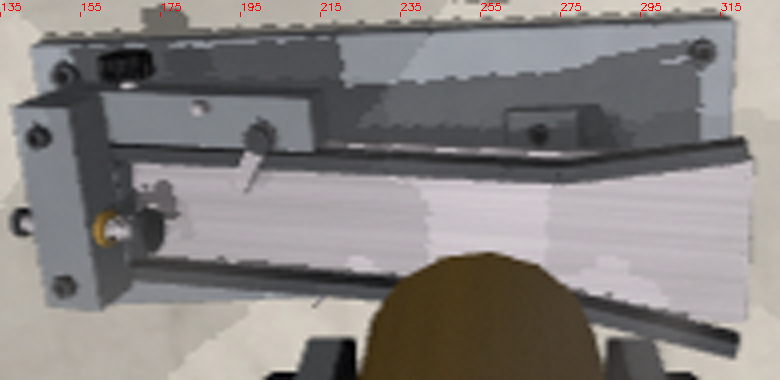

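Readings from the crop: near rail inner top edge (130,163)-(560,182) with the kink at (560,182), far floor edge (145,258)-(380,278), end corners (748,158) and (748,322), button (155,230). Now I'll fit the lane pose.

```bash
cat >> h.py <<'E'
from scipy.optimize import least_squares
def lane(p):
    o=np.array([p[0],p[1],p[3]]);R=Ro.from_euler('ZX',[p[2],np.radians(15)]).as_matrix();return o,R
E
python3 - <<'E'
from h import *
c=dict(np.load('w3.npz'));f=lambda x,y:np.array([135+(x-1.5)/4,145+(y-1.5)/4])
P=[((-20,-25,10),(560,182)),((-30,35,10),(748,158)),((30,35,0),(748,322))]
L=[((-20,10),(130,163)),((-20,10),(330,172)),((20,0),(145,258)),((20,0),(380,278))]
def inlane(p,u,z):  # ray onto lane plane z
    o,R=lane(p);a,d=ray(c,*f(*u));a=R.T@(a-o);d=R.T@d;return a+d*(z-a[2])/d[2]
def res(p):
    r=[]
    for X,u in P: r+=list((inlane(p,u,X[2])-X)[:2])
    for (x,z),u in L: r.append(inlane(p,u,z)[0]-x)
    return np.array(r+[(p[3]-94)/2])
s=least_squares(res,[520,228,-.15,94],loss='soft_l1',f_scale=2);p=s.x
print(p,res(p).round(1)); o,R=lane(p);print(R.round(3).tolist())
print('button',inlane(p,(155,230),22),'pawl pin',inlane(p,(262,135),19),'tip',inlane(p,(245,190),14))
np.save('lane.npy',p)
# check vs top view
b=dict(np.load('t1.npz'));print('top px end',[proj(b,o+R@np.array(q)).round(1).tolist() for q in((-30,35,0),(30,35,0))])
st=observe();T=Ro.from_rotvec(st['tool_rot']).as_matrix()
# tool target: z=-lane z, y=lane y
D=np.column_stack([-R[:,0],R[:,1],-R[:,2]])
print('turn deg',np.degrees(Ro.from_matrix(T.T@D).as_rotvec()).round(2))
tgt=o+R@np.array([0,0,70.]);print('hover',tgt,'shift in tool',shift(tgt))
E
```

```text
[ 5.22659654e+02  2.31705354e+02 -1.45315826e-01  9.34444215e+01] [ 0.1  1.4  0.3 -1.4 -0.8 -0.  -0.9 -0.4  0.1  2.1 -0.3]
[[0.989, 0.14, -0.037], [-0.145, 0.956, -0.256], [0.0, 0.259, 0.966]]
button [  -0.95092868 -163.84145137   22.        ] pawl pin [ -35.41699606 -120.3440536    19.        ] tip [ -14.11683202 -131.87978885   14.        ]
top px end [[116.6, 199.3], [120.0, 178.8]]
turn deg [-15.06   0.29  -2.87]
hover [520.0361746  213.77897319 161.0592293 ] shift in tool [-4.51  3.3  10.83]
```

>>> arm_command([
  {"x": -2.2,"y": 1.6,"z": 2.5,"rx": 0,"ry": 0,"rz": -2.9,"gripper": 0.3},
  {"x": -2.2,"y": 1.6,"z": 2.5,"rx": -7.5,"ry": 0,"rz": 0,"gripper": 0.3},
  {"x": 0,"y": 0,"z": 2,"rx": -7.5,"ry": 0.2,"rz": 0,"gripper": 0.3},
  {"x": 0,"y": 0,"z": 0,"rx": 0,"ry": 0,"rz": 0,"gripper": 0.3},
  {"x": 0,"y": 0,"z": 0,"rx": 0,"ry": 0,"rz": 0,"gripper": 0.3},
])

```text
time: 7.5
tool_pos: [519.6, 215.7, 201.3]
tool_rot: [0.224, 3.091, 0.405]
ft_force: [0.3, -0.7, -3.5]
finger_gap: 0.436
finger_force: 41.8
```

```bash
cat >> h.py <<'E'
def rep():
    p=np.load('lane.npy');o,R=lane(p);s=observe();T=Ro.from_rotvec(s['tool_rot']).as_matrix()
    D=np.column_stack([-R[:,0],R[:,1],-R[:,2]])
    print('t',round(s['time'],2),'TCP in lane',(R.T@(s['tool_pos']-o)).round(1),'turn',np.degrees(Ro.from_matrix(T.T@D).as_rotvec()).round(2),'F lane',(R.T@s['ft_force']).round(2),'gap',round(s['finger_gap'],3))
E
python3 -c "
from h import *;rep()"
```

```text
t 7.5 TCP in lane [ -0.7  12.2 108.4] turn [-0.09 -0.15  0.02] F lane [ 0.44 -1.51 -3.2 ] gap 0.436
```

>>> arm_command([
  {"x": -0.07,"y": -1.2,"z": 2.5,"rx": 0,"ry": 0,"rz": 0,"gripper": 0.3},
  {"x": 0,"y": 0,"z": 3,"rx": 0,"ry": 0,"rz": 0,"gripper": 0.3},
  {"x": 0,"y": 0,"z": 2.5,"rx": 0,"ry": 0,"rz": 0,"gripper": 0.3},
  {"x": 0,"y": 0,"z": 0.8,"rx": 0,"ry": 0,"rz": 0,"gripper": 0.3},
  {"x": 0,"y": 0,"z": 0.3,"rx": 0,"ry": 0,"rz": 0,"gripper": 0.3},
  {"x": 0,"y": 0,"z": 0,"rx": 0,"ry": 0,"rz": 0,"gripper": 0.3},
])

```text
time: 8.25
tool_pos: [521.8, 228.6, 110.6]
tool_rot: [0.22, 3.09, 0.408]
ft_force: [-0.3, -0.6, -3.3]
finger_gap: 0.436
finger_force: 42.0
```

```bash
python3 -c "
from h import *;rep()
c=snap('wrist','w4');b=snap('scene','s4')
cv2.imwrite('pics/z4.png',np.hstack([c['color'][100:384,60:450,::-1],cv2.resize(b['color'][215:325,120:260,::-1],(390,284),interpolation=cv2.INTER_CUBIC)]))"
```

```text
t 8.25 TCP in lane [-0.4  1.3 17.4] turn [ 0.03 -0.15  0.15] F lane [-0.2  -1.49 -3.07] gap 0.436
```

View pics/z4.png

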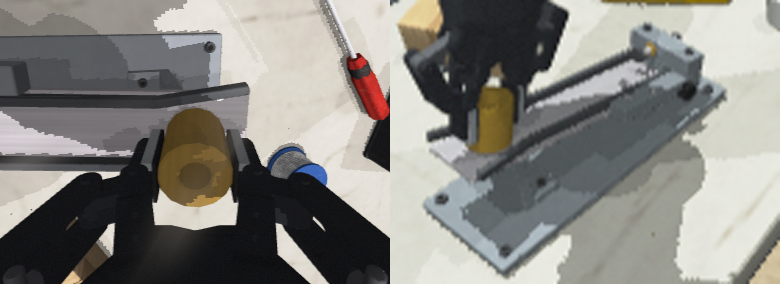

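The bushing hangs just above the floor in the mouth (wrist crop (195,160), scene crop (493,120)), between the rails and square to the floor. Now I'll lower it until it touches.

>>> arm_command([
  {"x": 0,"y": 0,"z": 0.2,"rx": 0,"ry": 0,"rz": 0,"gripper": 0.3},
  {"x": 0,"y": 0,"z": 0.2,"rx": 0,"ry": 0,"rz": 0,"gripper": 0.3},
  {"x": 0,"y": 0,"z": 0,"rx": 0,"ry": 0,"rz": 0,"gripper": 0.3},
])

```text
time: 8.72
tool_pos: [521.3, 229.2, 105.4]
tool_rot: [0.222, 3.092, 0.407]
ft_force: [-0.2, 0.2, -4.0]
finger_gap: 0.434
finger_force: 42.0
```

>>> arm_command([
  {"x": 0,"y": 0,"z": 0.1,"rx": 0,"ry": 0,"rz": 0,"gripper": 0.3},
  {"x": 0,"y": 0,"z": 0,"rx": 0,"ry": 0,"rz": 0,"gripper": 0.3},
])

```text
time: 8.98
tool_pos: [521.4, 229.4, 105.1]
tool_rot: [0.221, 3.092, 0.407]
ft_force: [-3.4, -1.9, 1.9]
finger_gap: 0.431
finger_force: 42.4
```

>>> arm_command([
  {"x": 0,"y": 0,"z": 0.1,"rx": 0,"ry": 0,"rz": 0,"gripper": 0.3},
  {"x": 0,"y": 0,"z": 0,"rx": 0,"ry": 0,"rz": 0,"gripper": 0.3},
])

```text
time: 9.22
tool_pos: [521.5, 229.4, 105.1]
tool_rot: [0.22, 3.091, 0.407]
ft_force: [-5.6, -4.6, 7.8]
finger_gap: 0.432
finger_force: 43.3
```

>>> arm_command([
  {"x": 0,"y": 0,"z": -0.05,"rx": 0,"ry": 0,"rz": 0,"gripper": 0.55},
  {"x": 0,"y": 0,"z": 0,"rx": 0,"ry": 0,"rz": 0,"gripper": 0.8},
  {"x": 0,"y": 0,"z": 0,"rx": 0,"ry": 0,"rz": 0,"gripper": 0.8},
  {"x": 0,"y": 0,"z": -2,"rx": 0,"ry": 0,"rz": 0,"gripper": 0.8},
  {"x": 0,"y": 0,"z": -4,"rx": 0,"ry": 0,"rz": 0,"gripper": 0.8},
  {"x": 0,"y": 0,"z": -2,"rx": 0,"ry": 0,"rz": 0,"gripper": 0.8},
  {"x": 0,"y": 0,"z": 0,"rx": 0,"ry": 0,"rz": 0,"gripper": 0},
])

```text
time: 10.1
tool_pos: [519.8, 209.4, 183.2]
tool_rot: [0.221, 3.088, 0.41]
ft_force: [0.6, -0.5, -0.8]
finger_gap: 0.601
finger_force: 0.0
```

```bash
python3 -c "
from h import *;rep()
c=snap('wrist','w5');b=snap('scene','s5')
cv2.imwrite('pics/z5.png',np.hstack([c['color'][60:384,60:450,::-1],cv2.resize(b['color'][215:325,120:260,::-1],(410,324),interpolation=cv2.INTER_CUBIC)]))
p=np.load('lane.npy');o,R=lane(p)
for n,C in(('w',c),('s',b)):
  for st,ce in brass(C,60):
    a,d=ray(C,*ce);a=R.T@(a-o);d=R.T@d;z=45 if n=='w' else 22; print(n,st,(a+d*(z-a[2])/d[2]).round(1))
print([proj(c,o+R@np.array([0,0,z])).round() for z in(0,45)],[proj(b,o+R@np.array([0,0,z])).round() for z in(0,45)])
"
```

```text
t 10.1 TCP in lane [ 0.4  1.5 92.5] turn [ 0.13 -0.04  0.13] F lane [ 0.62 -0.56 -0.68] gap 0.601
w [ 230  173   47   58 2149] [-6.2 -0.5 45. ]
w [ 35 192  12  14  95] [  -9.5 -165.3   45. ]
w [  0 281  33  60 812] [  95.2 -216.7   45. ]
s [411  48  23  79 558] [  414.2 -3929.     22. ]
s [278 164  14  17 171] [ 120.7 -702.2   22. ]
s [194 195  50  21 475] [  74.5 -286.    22. ]
s [147 251  18  25 395] [ 2.9 -1.8 22. ]
[array([254., 191.]), array([254., 210.])] [array([155., 272.]), array([155., 255.])]
```

View pics/z5.png

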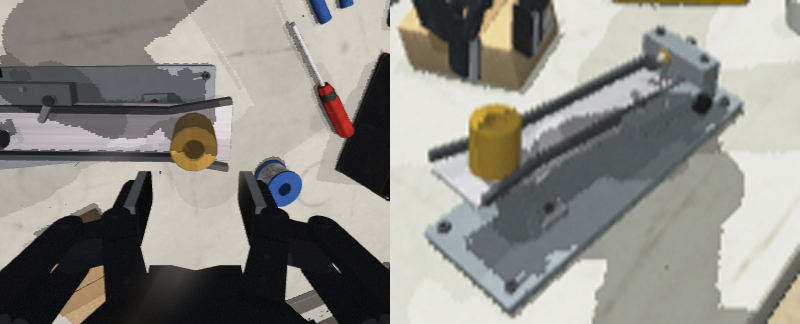

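The bushing stands upright in the mouth (wrist crop (194,140), scene crop (494,143)). Next I'll bring the closed fingers round behind it.

>>> arm_command([
  {"x": 0,"y": 2.5,"z": 0,"rx": 0,"ry": 0,"rz": 0,"gripper": 0},
  {"x": -0.06,"y": 2.5,"z": 0,"rx": 0,"ry": 0,"rz": 0,"gripper": 0},
  {"x": 0,"y": 0,"z": 1,"rx": 0,"ry": 0,"rz": 0,"gripper": 0},
  {"x": 0,"y": 0,"z": 2,"rx": 0,"ry": 0,"rz": 0,"gripper": 0},
  {"x": 0,"y": 0,"z": 2.5,"rx": 0,"ry": 0,"rz": 0,"gripper": 0},
  {"x": 0,"y": 0,"z": 1.9,"rx": 0,"ry": 0,"rz": 0,"gripper": 0},
  {"x": 0,"y": 0,"z": 0,"rx": 0,"ry": 0,"rz": 0,"gripper": 0},
])

```text
time: 11.08
tool_pos: [526.9, 274.8, 119.6]
tool_rot: [0.223, 3.097, 0.403]
ft_force: [-0.1, 0.6, 0.1]
finger_gap: -0.001
finger_force: 0.0
```

```bash
cat >> h.py <<'E'
def look(tag):
    rep();c=snap('wrist','w'+tag);p=np.load('lane.npy');o,R=lane(p)
    b=snap('scene','s'+tag)
    def L(C,u,z):
        a,d=ray(C,*u);a=R.T@(a-o);d=R.T@d;return (a+d*(z-a[2])/d[2]).round(1)
    for st,ce in brass(b,60):
        q=L(b,ce,22)
        if abs(q[0])<30 and q[1]>-200: print('s',st,q)
    for st,ce in brass(c,60):
        q=L(c,ce,45)
        if abs(q[0])<40 and q[1]>-200: print('w',st,q)
E
python3 -c "
from h import *;look('6')"
```

```text
t 11.07 TCP in lane [-2.  48.5 14.1] turn [-0.22 -0.5   0.03] F lane [-0.2   0.55 -0.  ] gap -0.001
s [147 251  18  25 370] [ 0.7 -0.9 22. ]
w [ 122  209   88   89 4867] [-14.    4.5  45. ]
```

>>> arm_command([
  {"x": 0,"y": 0,"z": 0,"rx": 0,"ry": 0,"rz": 0,"gripper": 0},
  {"x": 0,"y": 0,"z": 0,"rx": 0,"ry": 0,"rz": 0,"gripper": 0},
])

```text
time: 11.42
tool_pos: [529.1, 275.9, 123.7]
tool_rot: [0.221, 3.091, 0.409]
ft_force: [0.3, 0.4, -0.8]
finger_gap: -0.001
finger_force: 0.0
```

```bash
python3 -c "
from h import *;rep();s=observe();print(s['tool_pos'],s['joints'])"
```

```text
t 11.43 TCP in lane [-0.  51.  17.6] turn [ 0.05 -0.17  0.11] F lane [ 0.28  0.21 -0.89] gap -0.001
[529.08372111 275.89505091 123.65271663] [ 0.61852922  0.31656187 -0.03489492 -0.22059241 -1.0482369  -2.23830301]
```

>>> arm_command([
  {"x": -0.05,"y": -0.6,"z": -0.1,"rx": 0,"ry": 0,"rz": 0,"gripper": 0},
  {"x": 0,"y": -0.6,"z": 0,"rx": 0,"ry": 0,"rz": 0,"gripper": 0},
  {"x": 0,"y": -0.4,"z": 0,"rx": 0,"ry": 0,"rz": 0,"gripper": 0},
  {"x": 0,"y": -0.4,"z": 0,"rx": 0,"ry": 0,"rz": 0,"gripper": 0},
  {"x": 0,"y": -0.4,"z": 0,"rx": 0,"ry": 0,"rz": 0,"gripper": 0},
  {"x": 0,"y": -0.4,"z": 0,"rx": 0,"ry": 0,"rz": 0,"gripper": 0},
  {"x": 0,"y": -0.4,"z": 0,"rx": 0,"ry": 0,"rz": 0,"gripper": 0},
])

```text
time: 12.3
tool_pos: [524.8, 244.8, 115.5]
tool_rot: [0.221, 3.092, 0.408]
ft_force: [-0.3, 0.1, -0.3]
finger_gap: -0.001
finger_force: 0.4
```

```bash
python3 -c "
from h import *;look('7')"
```

```text
t 12.3 TCP in lane [ 0.2 18.5 17.9] turn [ 0.01 -0.22  0.11] F lane [-0.32 -0.05 -0.31] gap -0.001
s [154 248  16  25 303] [ -1.  -18.3  22. ]
w [ 155  204   79   80 4238] [-14.  -11.8  45. ]
```

>>> arm_command([
  {"x": 0,"y": -0.6,"z": 0,"rx": 0,"ry": 0,"rz": 0,"gripper": 0},
  {"x": 0,"y": -0.6,"z": 0,"rx": 0,"ry": 0,"rz": 0,"gripper": 0},
  {"x": 0,"y": -0.6,"z": 0,"rx": 0,"ry": 0,"rz": 0,"gripper": 0},
  {"x": 0,"y": -0.6,"z": 0,"rx": 0,"ry": 0,"rz": 0,"gripper": 0},
  {"x": 0,"y": -0.6,"z": 0,"rx": 0,"ry": 0,"rz": 0,"gripper": 0},
  {"x": 0,"y": -0.6,"z": 0,"rx": 0,"ry": 0,"rz": 0,"gripper": 0},
  {"x": 0,"y": -0.6,"z": 0,"rx": 0,"ry": 0,"rz": 0,"gripper": 0},
  {"x": 0,"y": -0.6,"z": 0,"rx": 0,"ry": 0,"rz": 0,"gripper": 0},
  {"x": 0,"y": -0.6,"z": 0,"rx": 0,"ry": 0,"rz": 0,"gripper": 0},
  {"x": 0,"y": -0.6,"z": 0,"rx": 0,"ry": 0,"rz": 0,"gripper": 0},
  {"x": 0,"y": -0.6,"z": 0,"rx": 0,"ry": 0,"rz": 0,"gripper": 0},
  {"x": 0,"y": 0,"z": 0,"rx": 0,"ry": 0,"rz": 0,"gripper": 0},
])

```text
time: 13.9
tool_pos: [515.5, 181.3, 98.3]
tool_rot: [0.222, 3.092, 0.407]
ft_force: [-0.2, -0.6, -0.1]
finger_gap: -0.004
finger_force: 0.0
```

```bash
python3 -c "
from h import *;look('8')"
```

```text
t 13.9 TCP in lane [  0.2 -47.9  17.9] turn [-0.02 -0.24  0.07] F lane [-0.1  -0.59  0.08] gap -0.004
s [177 238  16  23 253] [ -0.6 -85.9  22. ]
w [ 153  206   79   79 4278] [-13.6 -78.9  45. ]
w [ 20 233  19  22 219] [ -13.9 -162.7   45. ]
```

>>> arm_command([
  {"x": 0,"y": -0.6,"z": 0,"rx": 0,"ry": 0,"rz": 0,"gripper": 0},
  {"x": 0,"y": -0.6,"z": 0,"rx": 0,"ry": 0,"rz": 0,"gripper": 0},
  {"x": 0,"y": -0.6,"z": 0,"rx": 0,"ry": 0,"rz": 0,"gripper": 0},
  {"x": 0,"y": -0.4,"z": 0,"rx": 0,"ry": 0,"rz": 0,"gripper": 0},
  {"x": 0,"y": -0.4,"z": 0,"rx": 0,"ry": 0,"rz": 0,"gripper": 0},
  {"x": 0,"y": -0.3,"z": 0,"rx": 0,"ry": 0,"rz": 0,"gripper": 0},
  {"x": 0,"y": -0.3,"z": 0,"rx": 0,"ry": 0,"rz": 0,"gripper": 0},
])

```text
time: 14.88
tool_pos: [511.3, 151.1, 90.2]
tool_rot: [0.221, 3.092, 0.408]
ft_force: [-0.2, 0.9, 1.0]
finger_gap: -0.004
finger_force: 0.4
```

```bash
python3 -c "
from h import *;look('9')"
```

```text
t 14.88 TCP in lane [  0.4 -79.4  17.9] turn [ 0.01 -0.23  0.11] F lane [-0.3   1.12  0.71] gap -0.004
s [187 233  15  23 229] [  -0.6 -117.7   22. ]
w [ 155  206   79   78 4257] [ -13.8 -109.7   45. ]
w [ 75 233  16  22 170] [ -14.5 -167.4   45. ]
```

>>> arm_command([
  {"x": 0,"y": -0.2,"z": 0,"rx": 0,"ry": 0,"rz": 0,"gripper": 0},
  {"x": 0,"y": -0.2,"z": 0,"rx": 0,"ry": 0,"rz": 0,"gripper": 0},
  {"x": 0,"y": -0.2,"z": 0,"rx": 0,"ry": 0,"rz": 0,"gripper": 0},
  {"x": 0,"y": -0.2,"z": 0,"rx": 0,"ry": 0,"rz": 0,"gripper": 0},
])

```text
time: 15.48
tool_pos: [510.7, 143.8, 88.5]
tool_rot: [0.221, 3.09, 0.408]
ft_force: [1.6, 1.4, 0.2]
finger_gap: 0.007
finger_force: 1.1
```

>>> arm_command([
  {"x": 0,"y": -0.2,"z": 0,"rx": 0,"ry": 0,"rz": 0,"gripper": 0},
  {"x": 0,"y": -0.2,"z": 0,"rx": 0,"ry": 0,"rz": 0,"gripper": 0},
  {"x": 0,"y": -0.2,"z": 0,"rx": 0,"ry": 0,"rz": 0,"gripper": 0},
])

```text
time: 15.85
tool_pos: [509.3, 137.8, 86.5]
tool_rot: [0.221, 3.092, 0.407]
ft_force: [1.0, 0.9, 1.3]
finger_gap: 0.002
finger_force: 0.9
```

```bash
python3 -c "
from h import *;look('10')"
```

```text
t 15.85 TCP in lane [  0.4 -93.4  17.9] turn [ 0.   -0.22  0.1 ] F lane [0.88 1.34 0.99] gap 0.002
s [191 231  15  22 217] [  -0.9 -131.2   22. ]
w [ 155  205   80   79 4167] [ -13.4 -123.5   45. ]
w [100 233  14  21 109] [ -15.5 -169.2   45. ]
```

>>> arm_command([
  {"x": 0,"y": -0.15,"z": 0,"rx": 0,"ry": 0,"rz": 0,"gripper": 0},
  {"x": 0,"y": -0.15,"z": 0,"rx": 0,"ry": 0,"rz": 0,"gripper": 0},
  {"x": 0,"y": -0.15,"z": 0,"rx": 0,"ry": 0,"rz": 0,"gripper": 0},
  {"x": 0,"y": -0.15,"z": 0,"rx": 0,"ry": 0,"rz": 0,"gripper": 0},
])

```text
time: 16.45
tool_pos: [508.4, 132.1, 85.0]
tool_rot: [0.221, 3.092, 0.408]
ft_force: [0.3, 1.9, 1.2]
finger_gap: 0.004
finger_force: 1.2
```

>>> arm_command([
  {"x": 0,"y": -0.1,"z": 0,"rx": 0,"ry": 0,"rz": 0,"gripper": 0},
  {"x": 0,"y": -0.1,"z": 0,"rx": 0,"ry": 0,"rz": 0,"gripper": 0},
  {"x": 0,"y": -0.1,"z": 0,"rx": 0,"ry": 0,"rz": 0,"gripper": 0},
])

```text
time: 16.82
tool_pos: [508.0, 129.2, 84.2]
tool_rot: [0.221, 3.092, 0.407]
ft_force: [-0.5, 1.7, 1.8]
finger_gap: -0.003
finger_force: 1.2
```

>>> arm_command([
  {"x": 0,"y": -0.1,"z": 0,"rx": 0,"ry": 0,"rz": 0,"gripper": 0},
  {"x": 0,"y": -0.1,"z": 0,"rx": 0,"ry": 0,"rz": 0,"gripper": 0},
  {"x": 0,"y": 0,"z": 0,"rx": 0,"ry": 0,"rz": 0,"gripper": 0},
])

```text
time: 17.2
tool_pos: [507.7, 127.2, 83.6]
tool_rot: [0.222, 3.092, 0.407]
ft_force: [0.0, 1.5, 0.9]
finger_gap: -0.007
finger_force: 0.8
```

```bash
python3 -c "
from h import *;look('11')"
```

```text
t 17.2 TCP in lane [   0.3 -104.6   17.8] turn [-0.02 -0.25  0.09] F lane [-0.19  1.64  0.52] gap -0.007
s [194 229  15  22 207] [   0.2 -143.1   22. ]
w [ 155  206   80   79 4094] [ -13.2 -134.7   45. ]
w [120 234   9  21  86] [ -13.1 -171.6   45. ]
```

>>> arm_command([
  {"x": 0,"y": -0.1,"z": 0,"rx": 0,"ry": 0,"rz": 0,"gripper": 0},
  {"x": 0,"y": -0.1,"z": 0,"rx": 0,"ry": 0,"rz": 0,"gripper": 0},
  {"x": 0,"y": 0,"z": 0,"rx": 0,"ry": 0,"rz": 0,"gripper": 0},
])

```text
time: 17.68
tool_pos: [507.4, 125.3, 83.1]
tool_rot: [0.222, 3.092, 0.407]
ft_force: [0.5, 0.6, 1.6]
finger_gap: 0.003
finger_force: 0.8
```

>>> arm_command([
  {"x": 0,"y": -0.1,"z": 0,"rx": 0,"ry": 0,"rz": 0,"gripper": 0},
  {"x": 0,"y": 0,"z": 0,"rx": 0,"ry": 0,"rz": 0,"gripper": 0},
])

```text
time: 17.92
tool_pos: [507.3, 124.4, 82.8]
tool_rot: [0.222, 3.092, 0.407]
ft_force: [-0.2, 1.1, 1.1]
finger_gap: 0.001
finger_force: 0.8
```

>>> arm_command([
  {"x": 0,"y": -0.1,"z": 0,"rx": 0,"ry": 0,"rz": 0,"gripper": 0},
  {"x": 0,"y": 0,"z": 0,"rx": 0,"ry": 0,"rz": 0,"gripper": 0},
])

```text
time: 18.18
tool_pos: [507.2, 123.4, 82.6]
tool_rot: [0.221, 3.092, 0.407]
ft_force: [0.0, 1.9, 0.9]
finger_gap: -0.001
finger_force: 0.7
```

>>> arm_command([
  {"x": 0,"y": -0.1,"z": 0,"rx": 0,"ry": 0,"rz": 0,"gripper": 0},
  {"x": 0,"y": 0,"z": 0,"rx": 0,"ry": 0,"rz": 0,"gripper": 0},
])

```text
time: 18.42
tool_pos: [507.0, 122.5, 82.3]
tool_rot: [0.221, 3.092, 0.407]
ft_force: [0.5, 1.5, 0.5]
finger_gap: -0.004
finger_force: 0.7
```

>>> arm_command([
  {"x": 0,"y": -0.1,"z": 0,"rx": 0,"ry": 0,"rz": 0,"gripper": 0},
  {"x": 0,"y": 0,"z": 0,"rx": 0,"ry": 0,"rz": 0,"gripper": 0},
])

```text
time: 18.68
tool_pos: [506.9, 121.5, 82.1]
tool_rot: [0.221, 3.092, 0.407]
ft_force: [-0.5, 1.0, 0.0]
finger_gap: 0.001
finger_force: 0.6
```

>>> arm_command([
  {"x": 0,"y": -0.1,"z": 0,"rx": 0,"ry": 0,"rz": 0,"gripper": 0},
  {"x": 0,"y": 0,"z": 0,"rx": 0,"ry": 0,"rz": 0,"gripper": 0},
])

```text
time: 18.92
tool_pos: [506.8, 120.8, 81.9]
tool_rot: [0.221, 3.092, 0.408]
ft_force: [-0.3, 2.3, 0.6]
finger_gap: 0.008
finger_force: 1.1
```

>>> arm_command([
  {"x": 0,"y": -0.1,"z": 0,"rx": 0,"ry": 0,"rz": 0,"gripper": 0},
  {"x": 0,"y": 0,"z": 0,"rx": 0,"ry": 0,"rz": 0,"gripper": 0},
])

```text
time: 19.18
tool_pos: [506.8, 119.9, 81.8]
tool_rot: [0.221, 3.091, 0.408]
ft_force: [-0.4, 2.4, 1.4]
finger_gap: 0.0
finger_force: 1.7
```

```bash
python3 -c "
from h import *;look('12')"
```

```text
t 19.18 TCP in lane [   0.5 -112.1   18. ] turn [ 0.03 -0.21  0.11] F lane [-0.74  2.64  0.76] gap 0.0
s [196 228  15  22 208] [   0.5 -150.6   22. ]
w [ 155  205   80   80 4116] [ -13.1 -142.4   45. ]
w [133 233  10  22 113] [ -12.6 -172.5   45. ]
```

>>> arm_command([
  {"x": 0,"y": -0.1,"z": 0,"rx": 0,"ry": 0,"rz": 0,"gripper": 0},
  {"x": 0,"y": 0,"z": 0,"rx": 0,"ry": 0,"rz": 0,"gripper": 0},
])

```text
time: 19.52
tool_pos: [506.7, 118.9, 81.6]
tool_rot: [0.221, 3.091, 0.408]
ft_force: [-1.5, 4.4, 2.1]
finger_gap: -0.0
finger_force: 2.3
```

>>> arm_command([
  {"x": 0,"y": -0.1,"z": 0,"rx": 0,"ry": 0,"rz": 0,"gripper": 0},
  {"x": 0,"y": 0,"z": 0,"rx": 0,"ry": 0,"rz": 0,"gripper": 0},
])

```text
time: 19.77
tool_pos: [506.6, 118.0, 81.3]
tool_rot: [0.221, 3.091, 0.408]
ft_force: [-0.2, 5.4, 2.8]
finger_gap: 0.002
finger_force: 2.7
```

```bash
python3 -c "
from h import *;rep()"
```

```text
t 19.77 TCP in lane [   0.6 -114.1   18. ] turn [ 0.03 -0.2   0.11] F lane [-1.01  5.84  1.3 ] gap 0.002
```

>>> arm_command([
  {"x": 0,"y": -0.1,"z": 0,"rx": 0,"ry": 0,"rz": 0,"gripper": 0},
  {"x": 0,"y": 0,"z": 0,"rx": 0,"ry": 0,"rz": 0,"gripper": 0},
  {"x": 0,"y": 0,"z": 0,"rx": 0,"ry": 0,"rz": 0,"gripper": 0},
])

```text
time: 20.15
tool_pos: [506.5, 117.2, 81.1]
tool_rot: [0.221, 3.091, 0.408]
ft_force: [-0.5, 6.0, 3.9]
finger_gap: 0.002
finger_force: 3.1
```

```bash
python3 -c "
from h import *;look('13')
c=dict(np.load('w13.npz'));p=np.load('lane.npy');o,R=lane(p)
u=proj(c,o+R@np.array([-30,-128,19]));print(u)
t=capture('top');v=proj(t,o+R@np.array([-25,-128,19]));print(v)
def cr(C,u,w,h,f):
  x=int(min(max(u[0]-w,0),512-2*w));y=int(min(max(u[1]-h,0),384-2*h));return cv2.resize(C['color'][y:y+2*h,x:x+2*w,::-1],(400,400),interpolation=cv2.INTER_CUBIC)
b=dict(np.load('s13.npz'));q=proj(b,o+R@np.array([-25,-128,19]))
cv2.imwrite('pics/z13.png',np.hstack([cr(c,u,60,60,1),cr(b,q,20,20,1)]))
"
```

```text
t 20.15 TCP in lane [   0.6 -114.9   18. ] turn [ 0.04 -0.21  0.11] F lane [-1.39  6.68  2.25] gap 0.002
s [197 228  15  21 196] [   0.9 -154.6   22. ]
w [ 155  205   81   79 4137] [ -13.3 -145.1   45. ]
w [138 233   9  22 120] [ -12.9 -172.8   45. ]
[233.74445368 194.90413235]
[175.72363159 203.77839746]
```

View pics/z13.png

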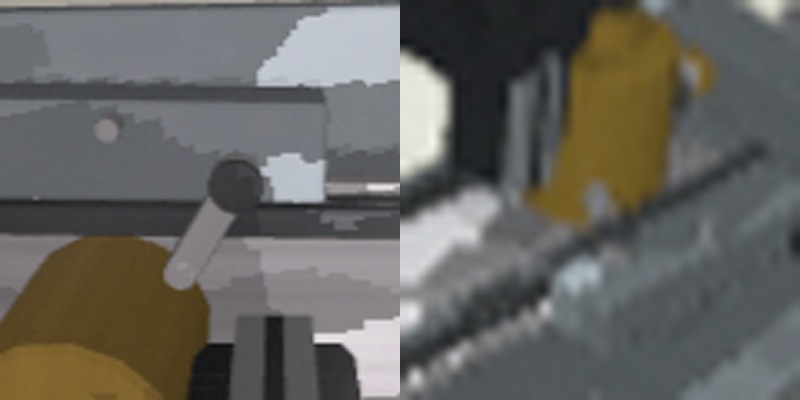

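The wrist crop shows the pawl pin at (235,185) and its nose at (180,275), against the bushing's rear flank. I'll work out the pawl angle against its free state.

```bash
cat >> h.py <<'E'
def L(C,u,z):
    p=np.load('lane.npy');o,R=lane(p);a,d=ray(C,*u);a=R.T@(a-o);d=R.T@d;return (a+d*(z-a[2])/d[2])
def pawl(C,off=(0,0)): # light-grey lever pixels near the pin, rectified lane plane z=14, 4 px/mm
    p=np.load('lane.npy');o,R=lane(p);g=[proj(C,o+R@np.array([x,y,14.])) for x,y in((-45,-155),(-45,-105),(5,-105),(5,-155))]
    H=cv2.getPerspectiveTransform(np.float32(g),np.float32([(0,0),(200,0),(200,200),(0,200)]))
    return cv2.warpPerspective(C['color'],H,(200,200))
E
python3 - <<'E'
from h import *
c=dict(np.load('w13.npz'));w=dict(np.load('w3.npz'))
f=lambda x,y:(173+x/3.333,134+y/3.333);g=lambda x,y:(135+x/4,145+y/4)
for C,a,b in((w,g(262,135),g(245,190)),(c,f(235,185),f(180,275))):
    P,T=L(C,a,19),L(C,b,14);d=(T-P)[:2];print(P.round(1),T.round(1),'angle from x',np.arctan2(-d[1],d[0]),np.hypot(*d))
# free-state from intermediate wrist views: is pawl pin visible
p=np.load('lane.npy');o,R=lane(p)
for n in('w8','w9','w10','w11','w12'):
    C=dict(np.load(n+'.npz'));print(n,proj(C,o+R@L(c,f(235,185),19)).round(),proj(C,o+R@L(c,f(180,275),14)).round())
# bushing bore/top: circle at z=45 
h=cv2.cvtColor(c['color'],cv2.COLOR_RGB2HSV)
E
```

```text
[ -34.9 -119.9   19. ] [ -13.6 -131.4   14. ] angle from x 0.49522885164963515 24.234310963705127
[ -33.3 -122.4   19. ] [ -14.2 -132.9   14. ] angle from x 0.5032716582115743 21.776274117808835
w8 [126. 190.] [117. 217.]
w9 [181. 190.] [169. 217.]
w10 [206. 190.] [192. 217.]
w11 [225. 190.] [210. 217.]
w12 [239. 190.] [222. 217.]
```

>>> arm_command([
  {"x": 0,"y": 0.1,"z": 0,"rx": 0,"ry": 0,"rz": 0,"gripper": 0},
  {"x": 0,"y": 0.3,"z": 0,"rx": 0,"ry": 0,"rz": 0,"gripper": 0},
  {"x": 0,"y": 0.6,"z": 0,"rx": 0,"ry": 0,"rz": 0,"gripper": 0},
  {"x": 0,"y": 0,"z": 0,"rx": 0,"ry": 0,"rz": 0,"gripper": 0},
  {"x": 0,"y": 0,"z": 0,"rx": 0,"ry": 0,"rz": 0,"gripper": 0},
])

```text
time: 20.92
tool_pos: [507.5, 126.2, 83.3]
tool_rot: [0.221, 3.092, 0.407]
ft_force: [0.3, 1.1, -0.4]
finger_gap: -0.001
finger_force: 0.0
```

Run:
```python
from h import *
look('14')
c=dict(np.load('w14.npz'))
# lever orientation: compare rectified patches: free(w3), held(w13), now(w14), mid(w11)
for n in('w8','w11','w12','w13','w14'):
    C=dict(np.load(n+'.npz'));r=pawl(C);h=cv2.cvtColor(r,cv2.COLOR_RGB2HSV)
    br=cv2.inRange(h,(12,90,30),(30,255,255)); ys,xs=np.where(br>0)
    # rear-most brass column position at rows x in [-20,-8]
    out=[]
    for X in(-20,-17,-14,-11,-8,-5):
        row=br[int((X+45)*4)]; k=np.where(row>0)[0]; out.append(None if len(k)==0 else round(-155+k.max()/4,1))
    print(n,out)
```

```text
t 20.93 TCP in lane [   0.3 -105.6   17.8] turn [-0.03 -0.25  0.11] F lane [ 0.17  0.94 -0.69] gap -0.001
s [197 228  15  22 234] [   2.4 -151.7   22. ]
w [ 140  205   82   85 4503] [ -12.4 -143.2   45. ]
w [121 233  11  22 102] [ -13.2 -171.6   45. ]
w8 [None, None, None, None, None, None]
w11 [np.float64(-126.5), np.float64(-123.0), np.float64(-120.5), np.float64(-119.5), np.float64(-118.2), np.float64(-118.2)]
w12 [np.float64(-141.0), np.float64(-130.5), np.float64(-128.0), np.float64(-126.8), np.float64(-125.5), np.float64(-125.5)]
w13 [np.float64(-136.2), np.float64(-135.8), np.float64(-136.2), np.float64(-129.2), np.float64(-128.2), np.float64(-128.2)]
w14 [np.float64(-134.8), np.float64(-136.0), np.float64(-129.5), np.float64(-128.2), np.float64(-127.2), np.float64(-127.5)]
```

Run:
```python
from h import *
for n in('w8','w9','w11','w12','w13','w14'):
    C=dict(np.load(n+'.npz'));p=np.load('lane.npy');r=pawl(C).astype(int);V=r.max(2);S=(r.max(2)-r.min(2))
    print(n)
    for X in(-27,-25,-23,-21,-19,-17,-15,-13):
        i=int((X+45)*4); v=V[i-1:i+2,60:196].mean(0);s=S[i-1:i+2,60:196].mean(0)
        ch=''.join('b' if b>45 else ('#' if a>150 else ('+' if a>95 else '.')) for a,b in zip(v[::2],s[::2]))
        print(f'{X:4d} {ch}')
```

```text
w8
 -27 ...................++++++...........................................
 -25 .................++++++++++++++.....................................
 -23 ...............+++++++++++++........................................
 -21 ++++++++++++++++++++++++++...+++++++++++++++++++++++++++++++++++++++
 -19 ++++++++++++++++++++++++...+++++++++++++++++++++++++++++++++++++++++
 -17 +++++++++++++++++++++...++++++++++++++++++++++++++++++++++++++++++++
 -15 +++++++++++++++++++..+++++++++++++++++++++++++++++++++++++++++++++++
 -13 ++++++++++++++++++++++++++++++++++++++++++++++++++++++++++++++++++++
w9
 -27 .....................+++++++........................................
 -25 ..................++++++++++++++....................................
 -23 ................++++++++++++++......................................
 -21 ++++++++++++++++++++++++++++++++++++++++++...bbbbbbbbbbbbbbbbbbbbbbb
 -19 ++++++++++++++++++++++++++++++++++++......bbbbbbbbbbbbbbbbbbbbbbbbbb
 -17 +++++++++++++++++++++++++++++++++......bbbbbbbbbbbbbbbbbbbbbbbbbbbbb
 -15 ++++++++++++++++++++++++++++++...bbbbbbbbbbbbbbbbbbbb
[... 1773 characters left out ...]
++++++++#####+++++++++++++####
 -13 bbbbbbbb.+++++++++++++++++++++++++++++++++++++++++++++++++++++++++++
w14
 -27 ......................+++++++.......................................
 -25 ...................++++++++++++++...................................
 -23 .................++++++++++++++.....................................
 -21 .b.b..++++++++++++++++++++++++++++++++++++++++++++++++++++++++######
 -19 bbbbbbbbbb..++++++++++++++++++++++++++++++++++++++++++++++++++++####
 -17 bbbbbbbb.++++++++++++++++++++++++++++++++++++++++++++++++++++++#####
 -15 bbbbbbb+++++++++++++++++++++++++++++++++++++++++++++++++++++++++++++
 -13 bbbbbbbb+++++++++++..b.+++++++++++++++++++++++++++++++++++++++++++++
```

The lever crosses the rail in the same place as in its free state, so the pawl has closed behind the bushing. I'll withdraw.

>>> arm_command([
  {"x": 0,"y": 0.8,"z": 0,"rx": 0,"ry": 0,"rz": 0,"gripper": 0},
  {"x": 0,"y": 0.8,"z": 0,"rx": 0,"ry": 0,"rz": 0,"gripper": 0},
  {"x": 0,"y": 0,"z": -2,"rx": 0,"ry": 0,"rz": 0,"gripper": 0},
  {"x": 0,"y": 0,"z": -4,"rx": 0,"ry": 0,"rz": 0,"gripper": 0},
  {"x": 0,"y": 0,"z": -2,"rx": 0,"ry": 0,"rz": 0,"gripper": 0},
  {"x": 0,"y": 0,"z": 0,"rx": 0,"ry": 0,"rz": 0,"gripper": 0},
  {"x": 0,"y": 0,"z": 0,"rx": 0,"ry": 0,"rz": 0,"gripper": 0},
])

```text
time: 21.9
tool_pos: [506.7, 121.5, 164.0]
tool_rot: [0.222, 3.093, 0.408]
ft_force: [0.3, 0.3, -0.7]
finger_gap: -0.001
finger_force: 0.0
```

```bash
python3 -c "
from h import *
look('15');print(close_job())"
```

```text
t 21.9 TCP in lane [  0.2 -89.3  97. ] turn [-0.01 -0.31  0.09] F lane [ 0.23  0.12 -0.72] gap -0.001
s [195 228  17  22 276] [   5.3 -151.5   22. ]
w [ 161  173   53   57 1859] [  -6.4 -144.1   45. ]
the job is handed in; nothing more can be done
None
```

The plain bushing is in the chute, resting against the sprung stop (pressed back an estimated 3–4 mm) with the pawl closed behind it; I handed the job in at about 22 s, and no verdict came back.

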